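# Hold the bolt head behind the bracket

### The arm

A 6-joint arm with a two-finger parallel gripper is mounted at the origin on the work surface. World frame = base frame: x ahead of the robot, y to its left, z up, the work surface at z = 0. Lengths are in m, angles in rad, forces in N, time in s.
With the tool pointing down it reaches from about 0.225 to 0.875 m from the base axis. Payload 3.4 kg.
Tool frame: the origin (TCP) lies between the finger pads; the fingertips stand 8 mm ahead of it and the grasp point (between the pads) lies 11 mm behind it; z points along the fingers, y is the line along which they close (so a half turn about z gives the same grasp; the last joint's range is limited). The gripper opens to 85 mm and grips with 20 to 120 N. Pads are 22 mm wide; open, the fingers measure 114 mm over their backs; the gripper's body (76 mm by 85 mm) begins 54 mm behind the grasp point. The pads swing forward as they close: fully open they stand 13 mm farther back than shut.
Start: joints at [-1.222, 0.276, 1.505, -0, 1.361, -0.121], TCP at [0.26, -0.513, 0.239] pointing down, gripper open.
Joint ranges: [-2.89, 2.89], [-0.75, 2.08], [0.22, 2.7], [-1.18, 4.32], [0.11, 2.71], [-2.7, 2.7]. Speed limits (rad/s): [2.57, 2.57, 3.14, 3.14, 3.14, 3.14].

### API

Orientations are given as a unit quaternion [w, x, y, z].
In Python, from rig import manip gives the robot as it stands.
- The arm moves only by the tool move_arm, never from a script. Its argument "deltas" is a list that holds one entry, the list of rows, each a list of 5 numbers: the shift along the tool's x, y, z normalised to -1 to 1, where 1 is 80 cm, then the turn about the tool's z normalised to -1 to 1, where 1 is 120 degrees, then the closure, from -1 (fully open) to 1 (shut). In form: [[[tx, ty, tz, twist, grip], ...]]. A call has 1 to 12 rows; each row is the pose to reach, as a shift and turn from the pose commanded when the call began, along the tool's axes at that moment; what a row does not reach only later rows make up. A row lasts 1/10 s, in which the tool goes at most 50 mm and 8.59 degrees, less where a joint would pass 70% of its speed; a pose out of reach is approached as far as the arm can. A call with a number of a shift or a turn outside -1 to 1 is refused whole. A call with a gripper value outside its range is refused whole. The fingers move at their own pace and stop on an object; "squeeze" is the grip in N (left out, the last holds). Time passes only in rows, so rows that repeat a pose let the fingers close. It gives the time, the measured TCP pose, the force, the opening and the grip force at its end, in the units of the state.
- manip.get_state(): the state, without advancing time (a new reading comes with each control period).
- manip.get_image(name): name is "scene" or "top"; returns the picture (400x640x3 uint8, red, green, blue); there is no depth.
- manip.camera_params(name): a dict with "fx", "fy", "cx", "cy" (pixels), "R" (3x3) and "t" (3): a world point X has camera coordinates R X + t. Camera axes: x right, y down, z forward; pixel columns grow to the right and rows downward; lengths in m; the calibration is good to about 2 mm. A picture is of the moment at which its call begins. camera_params takes no time and is no camera call.
- manip.sign_off(): hands the job in; it is judged then, once.
The state is a dict: "clock": time; "qpos": joint angles; "qd": joint speeds; "effort": joint torques, N m; "position": TCP position; "ee_rot": TCP orientation; "contact_force": force on the tool from outside, world axes, zero at the start; "moment": the same for the moment, N m; "width": finger opening in m; "gripper_force": force on a finger pad.
Only numpy, scipy, OpenCV 4.12 (cv2) and the standard library are available. Lean on these libraries where they do the work, as an engineer would, in place of code of your own. Each camera call takes 0.05 s, during which the arm holds its last target. There are 200 camera calls.

### The job

A nut runner on the near side of the upright bracket is slowly dragging the whole bolt round, so its nut never tightens. Swing the steel brace that lies over the gap outward until it comes fully up against its end stop, then reach down into the narrow gap behind the bracket, grip the hidden bolt head between both fingers and hold it so that it stops turning. Finish while still gripping the head, with the brace still fully out, and leave the loose tubes, nut, tape roll and cup around the fixture where they are.

Things in the scene. Friction and masses are not known exactly. Their poses are not given: they have to be found in the camera images.
- fixture: The fixed fixture. Origin on the bench, straight below the centre of the bolt head; z up, x horizontal along the bolt's axis away from the robot, y along the bracket. All mm below are in this frame. Grey base plate 12 thick: x -175 to 85, y -150 to 160. A nut runner lies on the robot's side: x -163 to -50, |y| under 24, top at z 119. The brace turns on a post of radius 16 at (0, 125).
- gap_mouth (a point): Middle of the mouth of the gap, at (0, 0, 123 mm) in the fixture's frame. The gap is open above, 50 mm wide in x. Its near wall is the bracket, an upright plate x -35 to -25, y -75 to 75, top at z 123; its far wall is the rear plate, x 25 to 35, y -75 to 75, top at z 95. Only the bolt head stands in it above the base plate.
- head (a point): Centre of the bolt head, at (0, 0, 95 mm) in the fixture's frame. Steel hexagon, 24 mm across flats, 20 mm long along its level axis (the fixture's x); a 21 mm sleeve joins it to the bracket. It turns about that axis (this point's frame turns too), flats at any angle; gripped along the fixture's y it is 24 to 28 mm wide and friction holds it at any angle.
- bolt (a joint): Angle of the bolt in rad. Left alone it grows steadily at about 0.08 rad/s under the runner's torque of about 0.12 N m; held, it stands still. It does not come to rest by itself.
- brace (a joint): Brace angle, rad. 0: along the fixture's -y, across the gap above the head; growing values swing it outward, anticlockwise from above, over the rear plate and away from the robot, to its end stop at 1.9. Starts at 0 to 0.35, stays where left, needs about 1 N at its grip post. Flat steel bar 20 mm wide, z 127 to 137 mm, 165 mm from pivot to grip post.
- brace_post (a point): Centre of the round black upright grip post at the brace's free end: 16 mm diameter, 50 mm high, z from 137 to 187 mm, this point at 162 mm. In the fixture's frame it is at x = 165 mm * sin(angle), y = 125 mm - 165 mm * cos(angle), angle being the value of joint brace.
- spare_nut: Loose hex nut, 30 mm across flats, 16 mm high, lying on the fixture's base plate beyond the rear plate; origin under its centre. Bystander.
- sleeve_a: Upright steel tube, 60 mm diameter, 75 mm high; origin under its centre. Bystander.
- sleeve_b: Another such steel tube, 60 mm diameter, 75 mm high; origin under its centre. Bystander.
- tape: Roll of tape lying flat, 90 mm diameter, 24 mm high; origin under its centre. Bystander.
- cup: Steel cup, 76 mm diameter, 85 mm high; origin under its centre. Bystander.

How it is judged:
On the way, in this order (a step that is already met when the one before it is completed fails the run):
1. the brace is swung out against its end stop (value of joint brace above 1.8 rad), for 0.3 s.
2. the bolt head is gripped between the fingers and stands still (distance between the grasp point and head below 0.02 m and contact force between the fingers and bolt above 4 N and velocity of joint bolt between -0.025 and 0.025 rad/s), for 0.5 s.
At the end, for the whole second after the job is handed in: The fingers still grip the bolt head (contact over 4 N, grasp point within 20 mm of the head's centre), the bolt stands still (under 0.025 rad/s either way), and the brace is still out against its stop (over 1.8 of 1.9 rad) (all of step 2 and value of joint brace above 1.8 rad); the arm keeps its last pose, push and grip.
It fails at once if a tube, the nut, the tape roll or the cup around the fixture is shifted more than 30 mm (distance of any of spare_nut, sleeve_a, sleeve_b, tape, cup from where it was at the start of the episode above 0.03 m).
It also fails if it takes over 51 s, if anything falls off the work surface, if the arm or the gripper's body presses on something with over 40 N, if the wrist force passes 120 N, or if a joint passes its speed limit or range.

## Working session

There is one attempt and no reset: what is moved stays moved. The work goes in short steps, Python scripts to look and compute and a tool call to move; the robot and the scene stay as the last step left them, time stands still between calls to the robot, and variables do not carry over. Pictures are saved under pics/ and viewed, at most 10 in all, crops included, and the job is handed in when it is done.

Besides the shell and the picture viewer there is one more tool, called as name([rows], argument=value, ...), one row to a line, values as JSON. move_arm: Moves the arm, as the interface text tells. Scaled input: -1 to 1 covers 80 cm each way for a shift and 120 degrees each way for a turn. Its arguments: {"type":"object","properties":{"deltas":{"type":"array","items":{"type":"array","items":{"type":"array","items":{"type":"number","minimum":-1,"maximum":1}}}},"squeeze":{"type":"number"}},"required":["deltas"]}

```bash
mkdir -p pics
python3 - <<'E'
from rig import manip
import cv2,json
for n in("scene","top"):
    cv2.imwrite(f"pics/{n}0.png",manip.get_image(n)[:,:,::-1])
    print(n,{k:(v.tolist() if hasattr(v,'tolist') else v) for k,v in manip.camera_params(n).items()})
print(manip.get_state())
E
```

```text
scene {'fx': 388.5875859914801, 'fy': 388.5875859914801, 'cx': 314.8384391632235, 'cy': 196.59263656375305, 'R': [[0.6155977427333459, 0.788044865300063, 0.004970856648002677], [0.612182407379196, -0.4742279797599435, -0.632724682076031], [-0.4962581175527724, 0.3925469570471899, -0.7743608766434229]], 't': [-0.3625181381712992, -0.2430028007864565, 1.2255839211110648]}
top {'fx': 407.41900236383293, 'fy': 407.41900236383293, 'cx': 320.779126538845, 'cy': 200.973755956943, 'R': [[-0.008921355799891388, -0.9999586504956995, 0.0017625860294335632], [-0.98330955013802, 0.008452464413949317, -0.18174400802418658], [0.18172159480385486, -0.0033545706357639457, -0.9833442982179708]], 't': [0.054205784297765534, 0.5672239890758574, 1.2076162254716825]}
{'clock': 0.1, 'qpos': array([-1.22202730e+00,  2.76553647e-01,  1.50598435e+00, -1.86488093e-06,
        1.36070754e+00, -1.20999494e-01]), 'qd': array([ 0.00023716, -0.00101658, -0.00249954, -0.00069919,  0.0004776 ,
        0.00071135]), 'effort': array([ 2.14069813e-03, -4.17699552e+01, -2.46404618e+01, -1.11680350e-05,
        5.88937139e-03,  2.14755642e-05]), 'position': array([ 0.26013206, -0.51229182,  0.23852256]), 'ee_rot': array([-8.20985636e-04,  9.72540906e-01,  2.32730538e-01, -9.48218030e-05]), 'contact_force': array([ 0.34838413,  0.70431074, -0.58696999]), 'moment': array([ 0.02307274,  0.04677849, -0.02527633]), 'gripper_force': 0.0, 'width': 0.08552126248992722}
```

View pics/scene0.png

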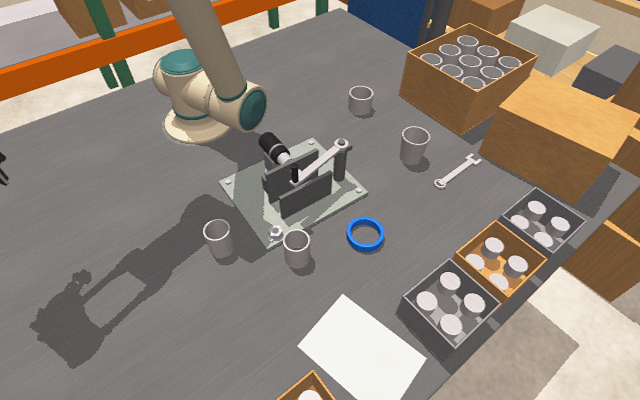

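View pics/top0.png

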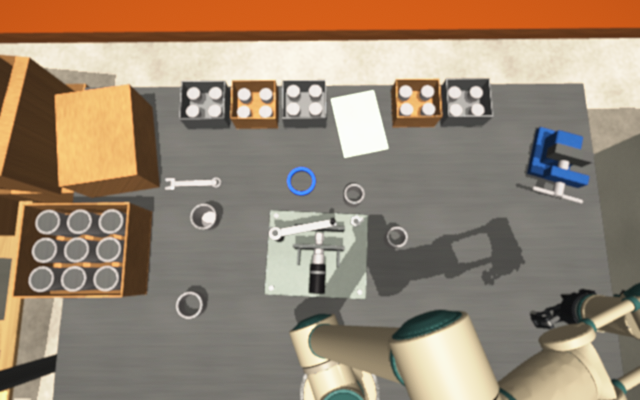

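The scene view shows the plate spanning (220–367, 138–245), the brace running from its pivot near (342,145) to the black post near (294,172), the tubes near (218,238) and (296,248), and the tape at (365,233). In the top view the plate spans (265–368, 210–297), with the pivot at (276,233) and the brace end near (333,222). Next I'll measure the plate and zoom in.

```bash
cat > h.py <<'E'
from rig import manip
import cv2,numpy as np
C={n:{k:np.array(v) for k,v in manip.camera_params(n).items()} for n in("scene","top")}
def ray(n,p,z):
    c=C[n];p=np.atleast_2d(p).astype(float)
    d=np.c_[(p[:,0]-c['cx'])/c['fx'],(p[:,1]-c['cy'])/c['fy'],np.ones(len(p))]@c['R']
    o=-c['R'].T@c['t'];return o+d*((z-o[2])/d[:,2])[:,None]
def proj(n,X):
    c=C[n];q=np.atleast_2d(X)@c['R'].T+c['t'];return np.c_[c['fx']*q[:,0]/q[:,2]+c['cx'],c['fy']*q[:,1]/q[:,2]+c['cy']]
E
python3 - <<'E'
from h import *
t=cv2.imread("pics/top0.png");s=cv2.imread("pics/scene0.png")
for p in((285,285),(350,220),(300,225)):print(t[p[1],p[0]])
for n,im,box in(("top",t,(255,200,380,305)),("scene",s,(210,130,375,255))):
    h=im.astype(int);m=((h[:,:,1]-h[:,:,2]>4)&(h[:,:,1]>60)).astype(np.uint8)
    k=np.zeros_like(m);k[box[1]:box[3],box[0]:box[2]]=1;m*=k
    m=cv2.morphologyEx(m,cv2.MORPH_OPEN,np.ones((2,2),np.uint8))
    pts=np.argwhere(m)[:,::-1]
    X=ray(n,pts,.012)[:,:2]
    r=cv2.minAreaRect((X*1000).astype(np.float32));print(n,len(pts),r,cv2.boxPoints(r).tolist())
    print(proj(n,np.c_[cv2.boxPoints(r)/1000,np.full(4,.012)]).round(1).tolist())
a=cv2.resize(t[200:305,255:410],None,fx=5,fy=5,interpolation=cv2.INTER_CUBIC)[:, :790]
b=cv2.resize(s[125:275,200:390],None,fx=4,fy=4,interpolation=cv2.INTER_CUBIC)
cv2.imwrite("pics/t1.png",a);cv2.imwrite("pics/s1.png",b)
E
```

```text
[203 220 213]
[192 205 202]
[208 214 220]
top 4340 ((405.4736022949219, 60.62406921386719), (308.08135986328125, 259.45330810546875), 86.81262969970703) [[267.38275146484375, -85.96533203125], [526.4346923828125, -100.39129638671875], [543.564453125, 207.21347045898438], [284.51251220703125, 221.63943481445312]]
[[365.9, 299.6], [368.1, 215.7], [271.1, 211.1], [265.2, 294.8]]
scene 560 ((483.93511962890625, 55.37488555908203), (289.7520751953125, 406.1405944824219), 83.52477264404297) [[265.82208251953125, -65.67597198486328], [669.3717651367188, -111.47791290283203], [702.0481567382812, 176.42575073242188], [298.49847412109375, 222.22769165039062]]
[[222.9, 175.8], [297.2, 294.6], [401.4, 236.2], [313.6, 138.3]]
```

View pics/t1.png

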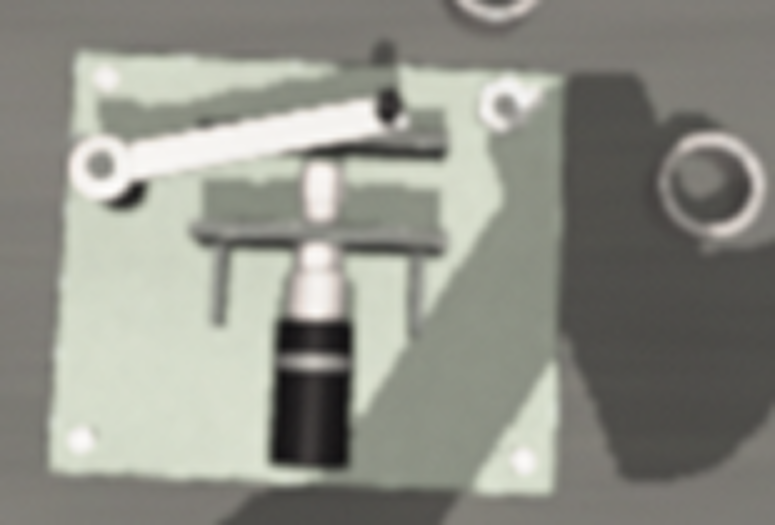

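View pics/s1.png

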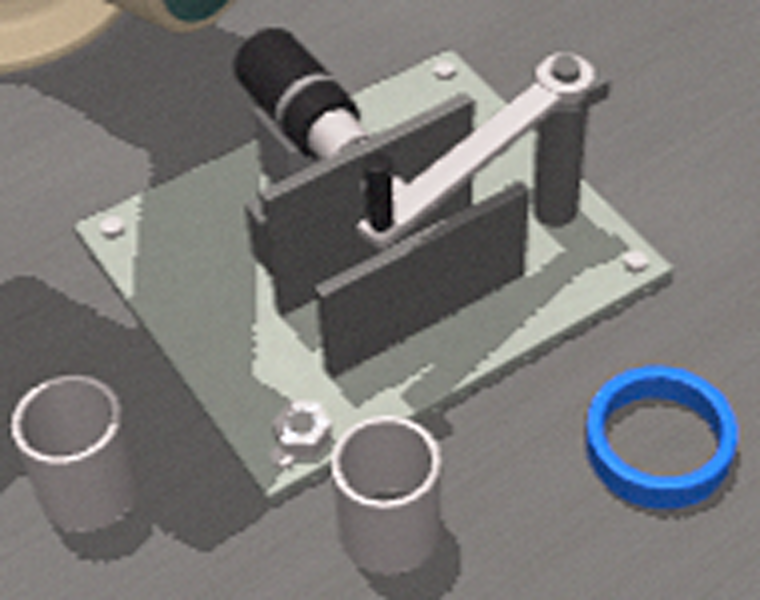

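The top crop puts the pivot at zoomed (101,165), i.e. full (275.2,233), and the post at zoomed (388,100). The scene crop shows the post top at zoomed (378,160), the pivot cap at (566,68) and the tubes, nut and tape clear of the brace. The plate fit of 308 x 259 mm matches the given 310 x 260. Next I'll cross-check the pivot and post.

```bash
cat >> h.py <<'E'
a=np.deg2rad(-3.19);R2=np.array([[np.cos(a),-np.sin(a)],[np.sin(a),np.cos(a)]])
O=np.array([405.47,60.62])/1e3-R2@[-.045,.005]
def F(x,y,z):return np.r_[O+R2@[x/1e3,y/1e3],z/1e3]
def inv(X):return (np.asarray(X)[...,:2]-O)@R2*1e3
E
python3 - <<'E'
from h import *
print("O",O)
for z in(137,142): print("pivot fix",inv(ray("top",[275.2,233],z/1e3)),inv(ray("scene",[341.5,142],z/1e3)))
print("post base z137",inv(ray("scene",[294.5,183],.137)),"top187",inv(ray("scene",[294.5,165],.187)),inv(ray("top",[332.4,219],.187)))
# corners in scene
s=[(200+x/4,125+y/4) for x,y in((78,228),(450,52),(672,268),(268,492))]
print("corners",inv(ray("scene",s,.012)).round(1).tolist())
# bracket top corners scene, bracket+rear top
print("bracket top",inv(ray("scene",[(200+268/4,125+190/4),(200+472/4,125+97/4)],.123)).round(1).tolist())
print("rear top",inv(ray("scene",[(200+320/4,125+290/4),(200+522/4,125+185/4)],.095)).round(1).tolist())
for nm,p,z in(("sa",(200+66/4,125+418/4),.075),("sb",(200+386/4,125+461/4),.075),("nut",(200+303/4,125+425/4),.028),("tape",(200+662/4,125+436/4),.012),("cup",(415,137),.085),("tubelike",(361,92),.08)):
    X=ray("scene",p,z);print(nm,X.round(3),inv(X).round(0))
st=manip.get_state();from scipy.spatial.transform import Rotation as Ro
q=st['ee_rot'];M=Ro.from_quat(q,scalar_first=True).as_matrix();print(M.round(3))
for b in(0.0,.2,.3,1.9):
  P=F(165*np.sin(b),125-165*np.cos(b),162);print(b,P.round(3),proj("scene",P+[0,0,.025]).round(0),proj("top",P+[0,0,.025]).round(0))
E
```

```text
O [0.45012204 0.05312362]
pivot fix [[  3.48098567 126.93759363]] [[  2.43008779 131.04252152]]
pivot fix [[  2.98398015 126.36196599]] [[  6.57347281 127.52205829]]
post base z137 [[ 49.85043785 -38.34917594]] top187 [[ 44.06195054 -32.48685531]] [[ 44.10527773 -32.32605067]]
corners [[-162.0, -146.4], [-163.9, 158.4], [91.6, 160.0], [89.3, -146.2]]
bracket top [[-25.2, -67.6], [-21.3, 76.7]]
rear top [[36.6, -71.7], [36.0, 74.4]]
sa [[ 0.457 -0.177  0.075]] [[  20. -230.]]
sb [[ 0.59  -0.053  0.075]] [[146. -98.]]
nut [[ 0.514 -0.06   0.028]] [[  70. -109.]]
tape [[0.644 0.112 0.012]] [[191.  70.]]
cup [[0.526 0.393 0.085]] [[ 56. 344.]]
tubelike [[0.282 0.419 0.08 ]] [[-189.  356.]]
[[ 0.892  0.453 -0.001]
 [ 0.453 -0.892  0.002]
 [ 0.    -0.002 -1.   ]]
0.0 [0.448 0.013 0.162] [[281. 155.]] [[335. 235.]]
0.2 [0.481 0.015 0.162] [[290. 163.]] [[334. 223.]]
0.3 [0.497 0.018 0.162] [[296. 166.]] [[333. 217.]]
1.9 [0.616 0.223 0.162] [[402. 156.]] [[259. 176.]]
```

move_arm([
  [[0.56,-0.461,0,0,-0.6],[0.56,-0.461,0,0,-0.6],[0.56,-0.461,0,0,-0.6],[0.56,-0.461,0,0,-0.6],[0.56,-0.461,0,0,-0.6],[0.56,-0.461,0,0,-0.6],[0.56,-0.461,0,0,-0.6],[0.56,-0.461,0,0,-0.6],[0.56,-0.461,0,0,-0.6],[0.56,-0.461,0,0,-0.6],[0.56,-0.461,0,0,-0.6],[0.56,-0.461,0,0,-0.6]],
], squeeze=40)

```text
clock: 1.3
position: [0.4934, 0.0223, 0.239]
ee_rot: [-0.001, 0.972, 0.234, 0.0]
contact_force: [0.4, 0.4, 0.2]
width: 0.0685
gripper_force: 0.0
```

Run:
```python
from h import *
im=manip.get_image("scene");cv2.imwrite("pics/s2.png",cv2.resize(im[50:230,200:400,::-1],None,fx=3,fy=3,interpolation=cv2.INTER_CUBIC))
off=np.arange(-15,15.1,.5)
for n in("top","scene"):
  g=cv2.imread(f"pics/{n}0.png").astype(np.float32);g=cv2.GaussianBlur(g[:,:,1]-g[:,:,2],(3,3),0)  # greenness, light-insensitive
  for nm,ax,v,lo,hi in(("x-",0,-175,-140,150),("x+",0,85,-140,150),("y-",1,-150,-165,75),("y+",1,160,-165,75)):
    r=[]
    for w in np.linspace(lo,hi,50):
      P=np.array([F(v+o,w,12) if ax==0 else F(w,v+o,12) for o in off]);p=proj(n,P).astype(np.float32)
      s=cv2.remap(g,p[:,:1],p[:,1:],cv2.INTER_LINEAR)[:,0]
      d=np.abs(np.gradient(s)); i=d.argmax()
      if np.ptp(s)>4:
        sgn=1 if nm[1]=='-' else -1
        k=d>d.max()*.4
        r.append(off[i])
    if r:print(n,nm,len(r),np.median(r),np.percentile(r,[25,75]))
```

```text
top x- 50 3.0 [1.5 3.5]
top x+ 50 4.5 [3.5   5.375]
top y- 50 2.0 [1.  2.5]
top y+ 46 3.5 [2.5 4.5]
scene x- 41 7.0 [6.  7.5]
scene x+ 50 10.5 [-4.5 11.5]
scene y- 50 0.0 [-0.5  1. ]
scene y+ 38 0.5 [-1.875  1.5  ]
```

View pics/s2.png

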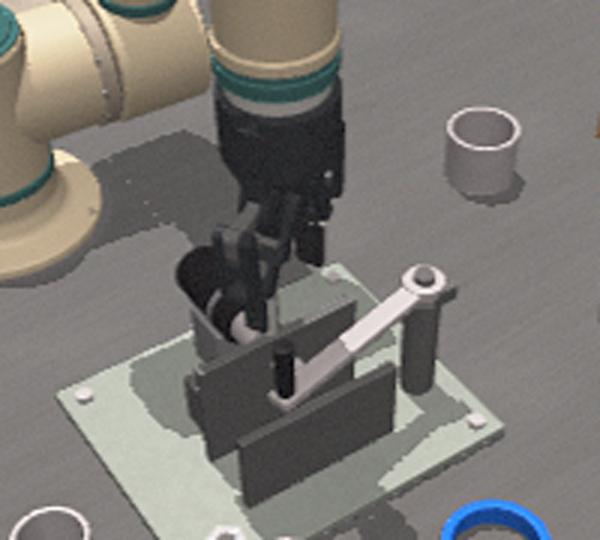

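The arm hangs open above the post (zoomed post top at (285,348)), and nothing is in the way below. Edge profiles put the fixture about 5 mm further in x and 2 mm in y. I'll lower and grip the post.

move_arm([
  [[0,0,0.05,0,-0.6],[0,0,0.1,0,-0.6],[0,0,0.102,0,-0.6],[0,0,0.102,0,1],[0,0,0.102,0,1],[0,0,0.102,0,1],[0,0,0.102,0,1],[0,0,0.102,0,1],[0,0,0.102,0,1],[0,0,0.102,0,1]],
], squeeze=30)

```text
clock: 2.35
position: [0.4937, 0.0201, 0.1596]
ee_rot: [-0.001, 0.973, 0.232, 0.002]
contact_force: [-0.8, 4.2, 6.0]
width: 0.015
gripper_force: 29.4
```

Run:
```python
from h import *
st=manip.get_state();print(st['position'])
p0=st['position'][:2]
for dx,dy in((5.5,2),(3.7,2.7)):
  f=inv(p0)-[dx,dy]; v=f-[0,125]; b0=np.arctan2(v[0],-v[1]);print(f,np.hypot(*v),b0)
c=(f-[165*np.sin(b0),-165*np.cos(b0)])  # pivot so that radius exact
for b in np.linspace(b0,1.87,13)[1:]:
  d=R2@(165*np.array([np.sin(b)-np.sin(b0),-np.cos(b)+np.cos(b0)]))
  print(b.round(2),[round(float(x)/800,3) for x in(.892*d[0]+.453*d[1],.453*d[0]-.892*d[1])])
```

```text
[0.49365401 0.020104   0.15964028]
[ 39.80197497 -32.5460189 ] 162.49598544163607 0.24745912907551618
[ 41.60197497 -33.2460189 ] 163.62312434684557 0.2570771682075373
0.39 [0.027, 0.006]
0.53 [0.055, 0.007]
0.66 [0.082, 0.006]
0.79 [0.11, -0.0]
0.93 [0.136, -0.009]
1.06 [0.16, -0.022]
1.2 [0.183, -0.038]
1.33 [0.204, -0.056]
1.47 [0.222, -0.077]
1.6 [0.236, -0.101]
1.74 [0.248, -0.126]
1.87 [0.256, -0.153]
```

move_arm([
  [[0.014,0.004,0,0,1],[0.027,0.006,0,0,1],[0.041,0.007,0,0,1],[0.055,0.007,0,0,1],[0.068,0.007,0,0,1],[0.082,0.006,0,0,1],[0.096,0.003,0,0,1],[0.11,0,0,0,1],[0.123,-0.004,0,0,1],[0.136,-0.009,0,0,1],[0.148,-0.015,0,0,1],[0.16,-0.022,0,0,1]],
])

```text
clock: 3.55
position: [0.6035, 0.0901, 0.1597]
ee_rot: [0.004, 0.972, 0.233, 0.004]
contact_force: [6.2, -7.0, 2.2]
width: 0.0153
gripper_force: 29.8
```

move_arm([
  [[0.012,-0.008,0,0,1],[0.023,-0.016,0,0,1],[0.034,-0.025,0,0,1],[0.044,-0.034,0,0,1],[0.053,-0.044,0,0,1],[0.062,-0.055,0,0,1],[0.069,-0.067,0,0,1],[0.076,-0.079,0,0,1],[0.082,-0.091,0,0,1],[0.088,-0.104,0,0,1],[0.092,-0.118,0,0,1],[0.096,-0.131,0,0,1]],
])

```text
clock: 4.75
position: [0.6349, 0.2229, 0.1603]
ee_rot: [0.001, 0.972, 0.233, 0.016]
contact_force: [26.1, 3.1, -9.1]
width: 0.0124
gripper_force: 31.8
```

Run:
```python
from h import *
im=manip.get_image("scene");im2=manip.get_image("top")
a=cv2.resize(im[50:230,230:430,::-1],None,fx=3,fy=3,interpolation=cv2.INTER_CUBIC)
b=cv2.resize(im2[140:300,220:340,::-1],None,fx=3,fy=3,interpolation=cv2.INTER_CUBIC)
w=np.zeros((540,800,3),np.uint8);w[:,:600]=a;w2=cv2.resize(b,(200,267));w[:267,600:]=w2
cv2.imwrite("pics/s3.png",w);s=manip.get_state();print(s)
```

```text
{'clock': 4.85, 'qpos': array([ 2.37103243e-01,  4.52759980e-01,  1.42920727e+00, -3.74511223e-05,
        1.22692044e+00,  1.33735340e+00]), 'qd': array([-8.63125139e-03, -2.29967702e-03,  1.56907275e-03, -3.35046590e-03,
        3.19299416e-05, -5.55676118e-03]), 'effort': array([  2.13206872, -58.23392987, -13.26977402,   0.10584903,
         8.84646624,   0.30767198]), 'position': array([0.63447371, 0.2247043 , 0.16031506]), 'ee_rot': array([-1.21961280e-05,  9.72319299e-01,  2.33083250e-01,  1.63517559e-02]), 'contact_force': array([26.58691735,  6.03299395, -8.49091898]), 'moment': array([ 0.97035638, -3.83897806,  0.21797846]), 'gripper_force': 32.309532165527344, 'width': 0.012408883373692045}
```

View pics/s3.png

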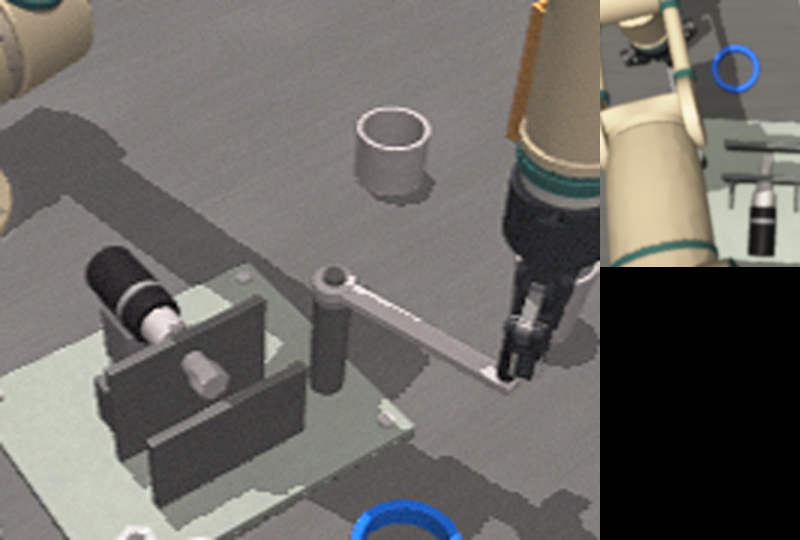

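Run:
```python
from h import *
p=inv(manip.get_state()['position']);print("tcp fix(old)",p)
for sh in((3.7,2.7),(5.5,2),(8.7,.3)):
  v=p-sh-[0,125];print(sh,np.hypot(*v),np.arctan2(v[0],-v[1]))
A=inv(ray("scene",[[341,142.5],[401.5,178]],.137));d=A[1]-A[0];print(A,np.hypot(*d),np.arctan2(d[0],-d[1]))
```

```text
tcp fix(old) [174.51802934 181.57347797]
(3.7, 2.7) 179.112117894952 1.8763075394265871
(5.5, 2) 177.61013129983803 1.8831145836306658
(8.7, 0.3) 175.10660517999509 1.8979689972892566
[[  3.16716353 128.9257982 ]
 [175.80376415 171.32211397]] 177.76626076763804 1.8116118816019429
```

The post is still between the fingers, at the pad edge, with the brace end at zoomed (515,385). I'll re-centre by opening, then regrip and press against the stop.

move_arm([
  [[0,0,0,0,-0.2],[0,0,0,0,-0.2],[0,0,0,0,-0.2],[0,0,0,0,-0.2],[0.001,-0.005,0,0,1],[0.001,-0.005,0,0,1],[0.001,-0.005,0,0,1],[0.001,-0.005,0,0,1],[0.002,-0.01,0,0,1],[0.003,-0.015,0,0,1],[0.003,-0.015,0,0,1],[0.003,-0.015,0,0,1]],
], squeeze=30)

```text
clock: 6.05
position: [0.6191, 0.2251, 0.158]
ee_rot: [0.007, 0.973, 0.233, 0.0]
contact_force: [5.7, -17.1, 1.7]
width: 0.0151
gripper_force: 31.8
```

The brace is pressing on its stop: 17 N of reaction, and the TCP position is consistent with 1.9 rad. That puts the fixture origin near (0.4545, 0.0555). I'll release, lift, move over the head and turn 30°.

move_arm([
  [[0,0,0,0,-0.5],[0,0,0,0,-0.5],[0,0,0,0,-0.5],[0,0,0,0,-0.5],[0,0,-0.06,0,-0.6],[0,0,-0.12,0,-0.6],[-0.28,0.105,-0.125,0.252,-0.6],[-0.28,0.105,-0.125,0.252,-0.6],[-0.28,0.105,-0.125,0.252,-0.6],[-0.28,0.105,-0.125,0.252,-0.6],[-0.28,0.105,-0.125,0.252,-0.6],[-0.28,0.105,-0.125,0.252,-0.6]],
])

```text
clock: 7.25
position: [0.4512, 0.0542, 0.2581]
ee_rot: [0.001, 1.0, -0.03, -0.001]
contact_force: [1.3, 1.0, 0.5]
width: 0.0685
gripper_force: 0.0
```

Run:
```python
from h import *
from scipy.spatial.transform import Rotation as Ro
im=manip.get_image("scene");im2=manip.get_image("top")
a=cv2.resize(im[60:240,220:420,::-1],None,fx=3,fy=3,interpolation=cv2.INTER_CUBIC)
w=np.zeros((540,800,3),np.uint8);w[:,:600]=a;w[:300,600:]=cv2.resize(im2[160:310,230:330,::-1],(200,300))
cv2.imwrite("pics/s4.png",w);s=manip.get_state();print(s['clock'],s['position'],s['contact_force']);M=Ro.from_quat(s['ee_rot'],scalar_first=True).as_matrix();print(M.round(3),np.degrees(np.arctan2(M[1,1],M[0,1])))
```

```text
7.35 [0.45502523 0.05636326 0.25829167] [ 1.06435026 -0.1418724   0.34800297]
[[ 0.998 -0.059  0.002]
 [-0.059 -0.998  0.001]
 [ 0.002 -0.001 -1.   ]] -93.38260870897064
```

View pics/s4.png

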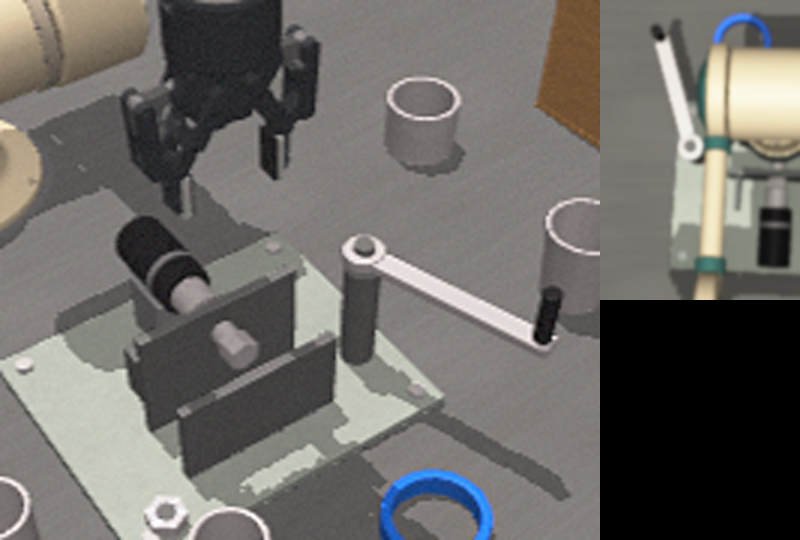

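The brace is out, with the post top at zoomed (550,292) and its end at (545,345). The head face is visible at zoomed (243,350), and the gripper is above it with its fingers along y. A quick check of both before I descend:

Run:
```python
from h import *
On=np.array([.4545,.0555])
f=lambda X:((X[:,:2]-On)@R2*1e3).round(1)
print("head face",f(ray("scene",[220+243/3-.4,60+350/3-.4],.095)))
for z,p in((.187,(550,292)),(.137,(546,342))): 
  v=f(ray("scene",[220+p[0]/3-.4,60+p[1]/3-.4],z))[0];print(v,np.arctan2(v[0],125-v[1]))
v=f(ray("top",[230+59/2-.3,160+33/2-.3],.187))[0];print(v,np.arctan2(v[0],125-v[1]))
```

```text
head face [[3.9 1.9]]
[155.2 176.2] 1.8894509158509893
[161.6 178.3] 1.8893876276249852
[150.4 173.7] 1.8839453729839812
```

move_arm([
  [[0,0,0.05,0,-0.6],[0,0,0.1,0,-0.6],[0,0,0.13,0,-0.6],[0,0,0.16,0,-0.6],[0,0,0.175,0,-0.6],[0,0,0.175,0,-0.6]],
])

```text
clock: 7.95
position: [0.4548, 0.0574, 0.1157]
ee_rot: [-0.0, 1.0, -0.028, -0.002]
contact_force: [-0.8, 0.3, 0.7]
width: 0.0683
gripper_force: 0.0
```

move_arm([
  [[0,0,0.015,0,-0.6],[0,0,0.03,0,-0.6],[0,0,0.038,0,-0.6],[0,0,0.038,0,-0.6],[0,0,0.038,0,1],[0,0,0.038,0,1],[0,0,0.038,0,1],[0,0,0.038,0,1],[0,0,0.038,0,1],[0,0,0.038,0,1],[0,0,0.038,0,1],[0,0,0.038,0,1]],
], squeeze=60)

```text
clock: 9.15
position: [0.4555, 0.056, 0.0881]
ee_rot: [0.0, 1.0, -0.029, 0.001]
contact_force: [-0.4, -1.1, 6.1]
width: 0.0225
gripper_force: 59.3
```

move_arm([
  [[0,0,0,0,1],[0,0,0,0,1],[0,0,0,0,1],[0,0,0,0,1],[0,0,0,0,1],[0,0,0,0,1],[0,0,0,0,1],[0,0,0,0,1],[0,0,0,0,1],[0,0,0,0,1],[0,0,0,0,1],[0,0,0,0,1]],
], squeeze=70)

```text
clock: 10.35
position: [0.4555, 0.056, 0.0881]
ee_rot: [0.0, 1.0, -0.029, 0.001]
contact_force: [-2.1, -0.8, 6.2]
width: 0.0225
gripper_force: 69.3
```

Run:
```python
from h import *
im=manip.get_image("scene")
cv2.imwrite("pics/s5.png",cv2.resize(im[60:240,220:420,::-1],None,fx=3,fy=3,interpolation=cv2.INTER_CUBIC))
s=manip.get_state();print(s['clock'],s['position'],s['contact_force'],s['moment'],s['width'],s['gripper_force'])
```

```text
10.4 [0.45552393 0.05597968 0.08811809] [-0.97308332 -1.73656545  5.81561089] [-0.11019012  0.16899221  0.06988026] 0.02245747538663909 69.28131881577428
```

View pics/s5.png

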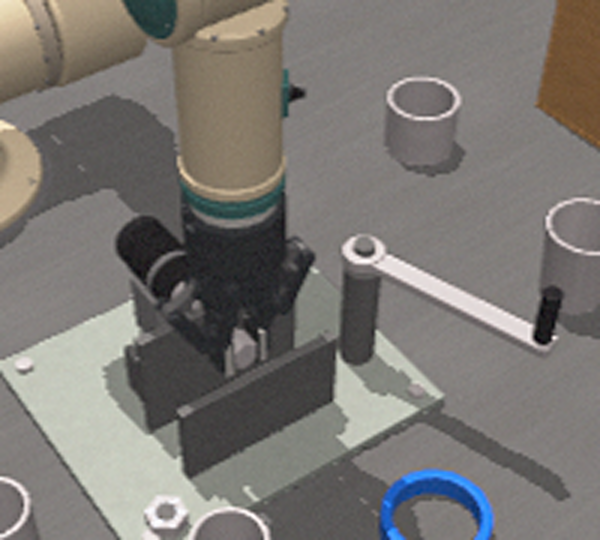

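The head sits between both pads at zoomed (240,345), and the brace is unmoved and out. The x moment of about 0.11 N m matches the runner's torque, and the opening and pose are steady. I'll hand it in.

```bash
python3 -c "
from rig import manip
print(manip.sign_off())"
```

```text
the job is handed in; nothing more can be done
None
```

I handed the job in at about 10.4 s with the bolt head gripped at about 69 N and apparently held still, the brace out against its stop, and no bystander contact seen; the sign-off returned no verdict.

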